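# Hallmark metal bars on a two-pedal bench press

### The arm

A 6-joint arm with a two-finger parallel gripper is mounted at the origin on the work surface. World frame = base frame: x ahead of the robot, y to its left, z up, the work surface at z = 0. Lengths are in m, angles in rad, forces in N, time in s.
With the tool pointing down it reaches from about 0.3 to 0.875 m from the base axis. Payload 6.4 kg.
Tool frame: the origin (TCP) lies at the very end of the fingers, on their centre line; the grasp point (between the pads) lies 19 mm behind it; z points along the fingers, y is the line along which they close (so a half turn about z gives the same grasp; the last joint's range is limited). The gripper opens to 85 mm and grips with 20 to 120 N. Pads are 22 mm wide; open, the fingers measure 114 mm over their backs; the gripper's body (76 mm by 85 mm) begins 54 mm behind the grasp point. The pads swing forward as they close: fully open they stand 13 mm farther back than shut.
Start: joints at [1.136, 0.181, 1.607, -0, 1.354, -0.206], TCP at [0.13, 0.56, 0.231] pointing down, gripper open.
Joint ranges: [-2.99, 2.99], [-0.89, 2.07], [0.3, 2.58], [-1.14, 4.28], [0, 2.63], [-3.12, 3.12]. Speed limits (rad/s): [2.57, 2.57, 3.01, 3.14, 3.14, 3.14].

### API

Orientations are given as a unit quaternion [w, x, y, z].
In Python, from bench import ctrl gives the robot as it stands.
- The arm moves only by the tool jog_arm, called as name(argument=value, ...), one argument or row to a line, values as JSON. Schema: {"type":"object","properties":{"steps":{"type":"object","properties":{"rows":{"type":"array","items":{"type":"array","items":{"type":"number"},"minItems":7,"maxItems":7},"minItems":1,"maxItems":10}},"additionalProperties":false,"required":["rows"]},"only":{"type":"string"},"quiet":{"type":"boolean"},"lines":{"type":"string"}},"required":["steps"],"additionalProperties":false}. steps is an object whose key "rows" holds a list of rows, 1 to 10 of them, each of 7 numbers: dx, dy, dz in units of 25 mm, then a rotation vector rx, ry, rz in units of 0.05 rad, then the opening from 0.0 (shut) to 1.0 (fully open); each row is the pose to reach, as a shift and turn from the pose commanded when the call began, along the tool's axes at that moment; what a row does not reach only later rows make up. A row lasts 1/8 s, in which the tool goes at most 0.0625 m and 0.188 rad, less where a joint would pass 70% of its speed; a pose out of reach is approached as far as the arm can. The fingers move at their own pace and stop on an object; the grip force is fixed at half the most. Time passes only in rows, so rows that do not move let the fingers close. The tool returns the time, the measured TCP pose, the force, the opening and the grip force at its end. only (a regular expression) keeps the lines of the reply that match it, lines (a string "A,B") keeps lines A to B, and quiet returns only ok. Input that does not fit is refused with a message, and nothing moves.
- ctrl.get_obs(): the state, without advancing time (a new reading comes with each control period).
- ctrl.camera(name): name is "scene" or "top" or "wrist"; returns the picture (480x640x3 uint8, blue, green, red); there is no depth.
- ctrl.camera_params(name): a dict with "fovy" (degrees; the focal length in pixels is half the picture's height over the tangent of half this angle, whatever the lens; pixels are square), "cx", "cy" (the principal point, pixels), "view" (4x4, takes a point from world to camera coordinates). Camera axes: x right, y up, looking along -z (the intrinsics and any distortion apply to the point x, -y, -z); pixel columns grow to the right and rows downward; lengths in m; the calibration is good to about 2 mm. A picture is of the moment at which its call begins: read the wrist's pose just before it. camera_params takes no time and is no camera call; for the wrist camera it gives the pose at the moment of the call.
- ctrl.hand_in(): hands the job in; it is judged then, once.
The state is a dict: "time_s": time; "q": joint angles; "dq": joint speeds; "joint_efforts": joint torques, N m; "eef_pos": TCP position; "eef_rot": TCP orientation; "wrist_force": force on the tool from outside, world axes, zero at the start; "torque": the same for the moment, N m; "opening": opening from 0.0 (shut) to 1.0 (fully open); "grasp_force": force on a finger pad.
Only numpy, scipy, OpenCV 4.12 (cv2) and the standard library are available. Lean on these libraries where they do the work, as an engineer would, in place of code of your own. Each camera call takes 0.05 s, during which the arm holds its last target. There are 200 camera calls.

### The job

Hallmark every metal bar lying on the green mat, one at a time and noblest metal first (silver, then brass, then copper, then dark steel; some may be missing today). For each: lay it flat in the press's nest, push the red pedal right down to its stop to stamp it, let it come up, then, with the bar still in the press, push the blue pedal right down to its stop so that the ejector shoves the bar out onto the run-out, and let it come up. Finish with all the bars lying flat in the wooden tray and both pedals up, and leave the other tools and jars where they stand.

Things in the scene. Friction and masses are not known exactly. Their poses are not given: they have to be found in the camera images.
- silver_bar: silver bar blank, a plain silver-coloured block 90 (its x) x 24 (y) x 18 (z) mm, 0.3 to 0.5 kg, lying flat on the mat at the start; origin at its centre. Either broad face may be up. May be absent (None).
- brass_bar: brass bar blank, a plain brass-coloured block 90 (its x) x 24 (y) x 18 (z) mm, 0.3 to 0.5 kg, lying flat on the mat at the start; origin at its centre. Either broad face may be up. May be absent (None).
- copper_bar: copper bar blank, a plain copper-coloured block 90 (its x) x 24 (y) x 18 (z) mm, 0.3 to 0.5 kg, lying flat on the mat at the start; origin at its centre. Either broad face may be up. May be absent (None).
- dark_bar: dark steel bar blank, a plain dark steel-coloured block 90 (its x) x 24 (y) x 18 (z) mm, 0.3 to 0.5 kg, lying flat on the mat at the start; origin at its centre. Either broad face may be up. May be absent (None).
- press: grey and green bench hallmarking press, fixed; origin on the table under the nest's centre. An open channel runs along its y on a bed 20 mm above the table: floor x -15 to +19 mm, between a front fence and a rear wall, both 6 mm thick and only 7 mm above the bed. Bars lie along its y. A 60 mm high green ejector block begins at y = 115 mm, a 75 mm high ram block at x = 110 mm.
- nest (a point): centre of the nest on the bed's top (20 mm above the table), axes as the press. The nest is the channel from y = -45 to +45 mm, beside the yellow line; lay the bar centred on it. Towards -y the channel runs on as the run-out, to a 7 mm high end stop at y = -143 mm: room for one ejected bar only, so clear it before ejecting the next
- punches (a point): point midway between the faces of the two steel punches behind the nest, which the red pedal drives forward (press -x): at press x = 31 mm when back, 10.5 mm at the stop; axes as the press. Punches are 16 mm wide, at y = -30 and +30 mm, tops 38 mm above the table. At the stop they have squared the bar to the front fence with 1 to 2 mm of play
- pusher (a point): middle of the face of the ejector plate (24 mm wide, 15 mm high, top 37 mm above the table), which the blue pedal drives along the channel towards the press's -y: at press y = 56 mm when back (closing the nest's end), -29 mm at the stop, which takes a bar's centre to y = -74 mm or a little beyond; axes as the press
- pedals: pedal box 170 (x) x 200 (y) mm, 10 mm base plate, fixed at the left or right; origin on the table at its middle; a 50 mm high grey bar closes its far end. Red pedal at its y = +48 mm, blue at -48 mm: plates 132 x 66 x 8 mm hinged at their far end (axis along the box's y, at x = 45 mm, 32 mm above the table); the free end points to the robot and stands up
- red_pedal (a joint): red (stamp) pedal, rad: 0 up, 0.35 at its stop; spring, about 3 N at the pad when up and 8 N at the stop. Drives the punches.
- blue_pedal (a joint): blue (eject) pedal, rad: 0 up, 0.35 at its stop; spring, about 2 to 6 N at the pad, up to 12 N more while it shoves a bar. Drives the ejector plate.
- red_pad (a point): press point on the top of the red pedal, 110 mm from the hinge (22 mm from the free end); moves with the pedal: about 80 mm above the table when up, 43 mm at the stop
- blue_pad (a point): the same point on the blue pedal
- red_hinge (a point): middle of the red pedal's hinge; pressing turns the pedal about the box's -y axis through this point
- blue_hinge (a point): the same for the blue pedal
- mat: green mat 140 (x) x 225 (y) x 6 mm, fixed, at the left or right; the bars lie on it side by side, at least 25 mm apart at their middles, lengths roughly along its x
- tray: open wooden tray, outside 135 (x) x 185 (y) x 18 mm, walls 6 mm, floor 6 mm thick, fixed in front of the robot; origin under its centre. Three bars lie in it side by side, lengths along its x
- jar: bystander: jar, 60 mm wide, 75 mm high
- dapping: bystander: 55 mm steel dapping block
- hammer: bystander: hammer lying flat
- brush: bystander: brush lying flat
- cup: bystander: white cup 68 mm wide, 85 mm high
- oil: bystander: small bottle 48 mm wide, 110 mm high

How it is judged:
By the outcome, as a careful person would: the job done as asked, in the order asked, and still so for the second after the job is handed in, with the robot touching nothing.
Of silver_bar, brass_bar, copper_bar, dark_bar only 2 to 3 are there at a start; the rules pass over those that are not, and their reading is None.
At some moment in a run one of silver_bar, brass_bar, copper_bar, dark_bar may be knocked a few centimetres aside while the robot is not near it.
It also fails if it takes over 210 s, if anything falls off the work surface, if the arm or the gripper's body presses on something with over 40 N, if the wrist force passes 120 N, or if a joint passes its speed limit or range.

## Working session

There is one attempt and no reset: what is moved stays moved. The work goes in short steps, Python scripts to look and compute and a tool call to move; the robot and the scene stay as the last step left them, time stands still between calls to the robot, and variables do not carry over. Pictures are saved under pics/ and viewed, at most 16 in all, crops included, and the job is handed in when it is done.

```bash
ls; mkdir -p pics; python3 - <<'E'
from bench import ctrl
import cv2
o=ctrl.get_obs();print(o)
for n in("scene","top","wrist"):
    p=ctrl.camera_params(n);print(n,p)
    cv2.imwrite(f"pics/{n}0.png",ctrl.camera(n))
E
```

```text
bench.py
pics
{'time_s': 0.0, 'q': array([ 1.13570118e+00,  1.81511242e-01,  1.60801171e+00,  1.22150219e-05,
        1.35378359e+00, -2.06307591e-01]), 'dq': array([-9.11416864e-04,  7.26403836e-04, -2.02433470e-03,  4.92082848e-04,
       -6.71550039e-06,  4.96488814e-04]), 'joint_efforts': array([-1.21075745e-04, -4.44880021e+01, -3.51331830e+01, -2.36599080e-04,
        9.11067822e-03,  1.81484796e-05]), 'eef_pos': array([0.13015642, 0.55951458, 0.23039911]), 'eef_rot': array([-2.75794899e-04,  1.14145721e-01,  9.93463648e-01, -8.11370805e-04]), 'wrist_force': array([ 0.47209104, -0.20870654,  0.6405012 ]), 'torque': array([-0.01079458,  0.01942251, -0.03387832]), 'grasp_force': 0.0, 'opening': 1.0024573970868795}
scene {'fovy': 52.09154780828313, 'cx': 321.2992098024486, 'cy': 236.38920771794562, 'view': array([[ 0.31277573,  0.94982067,  0.00347126, -0.18513269],
       [-0.78816711,  0.25750028,  0.55900466,  0.39896206],
       [ 0.53006033, -0.17757902,  0.82915725, -1.57193647],
       [ 0.        ,  0.        ,  0.        ,  1.        ]])}
top {'fovy': 48.069591540742856, 'cx': 321.69549893759915, 'cy': 249.8406655936229, 'view': array([[-2.34281546e-03, -9.99658012e-01,  2.60455605e-02,
        -2.73466887e-02],
       [ 9.94083818e-01,  5.00142029e-04,  1.08614515e-01,
        -5.69618905e-01],
       [-1.08590397e-01,  2.61459340e-02,  9.93742681e-01,
        -1.29512766e+00],
       [ 0.00000000e+00,  0.00000000e+00,  0.00000000e+00,
         1.00000000e+00]])}
wrist {'fovy': 67.32010056806271, 'cx': 323.7466665897306, 'cy': 236.6475802897547, 'view': array([[ 0.22789798,  0.97368411, -0.00132789, -0.57344625],
       [-0.92431684,  0.21591406, -0.31467364,  0.04053139],
       [-0.30610601,  0.07294088,  0.949199  , -0.37933162],
       [ 0.        ,  0.        ,  0.        ,  1.        ]])}
```
View pics/top0.png

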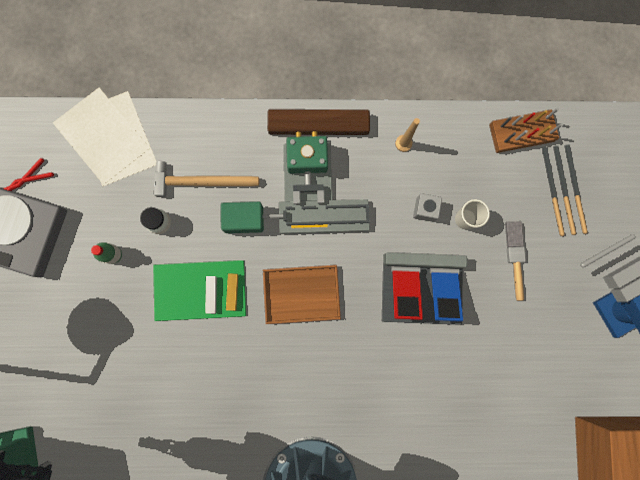

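View pics/scene0.png

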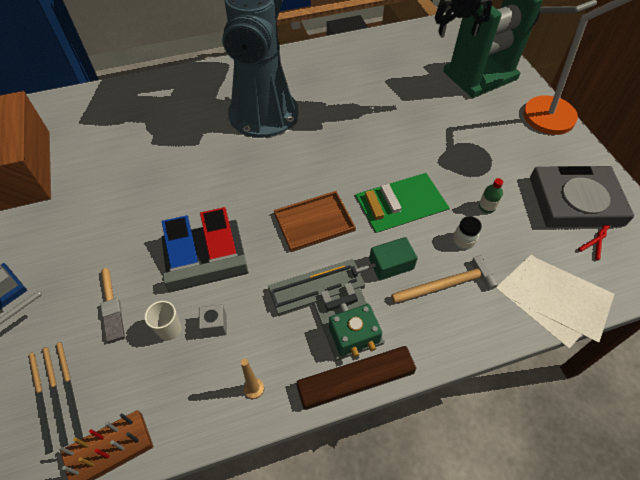

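The top view shows a silver bar at (211,294) and a brass-coloured bar at (232,292) on the mat. The tray is at (302,294), the nest's yellow line at (309,227), and the pedals at (407,290) red and (446,290) blue.

```bash
cat > h.py <<'E'
from bench import ctrl
import numpy as np, cv2
from scipy.spatial.transform import Rotation as R
def cam(n):
    p=ctrl.camera_params(n); return p
def project(p,X):
    f=240/np.tan(np.radians(p['fovy'])/2); c=(p['view']@np.append(X,1))[:3]
    return np.array([p['cx']+f*c[0]/-c[2], p['cy']+f*-c[1]/-c[2]])
def cast(p,uv,z):
    f=240/np.tan(np.radians(p['fovy'])/2); V=p['view']; Rm=V[:3,:3]; o=-Rm.T@V[:3,3]
    d=Rm.T@np.array([(uv[0]-p['cx'])/f,-(uv[1]-p['cy'])/f,-1]); return o+d*(z-o[2])/d[2]
def mask(img,lo,hi,minA=60):
    m=cv2.inRange(cv2.cvtColor(img,cv2.COLOR_BGR2HSV),np.array(lo),np.array(hi))
    cs,_=cv2.findContours(m,cv2.RETR_EXTERNAL,cv2.CHAIN_APPROX_NONE)
    return sorted([c for c in cs if cv2.contourArea(c)>minA],key=cv2.contourArea,reverse=True)
def rectw(p,c,z):
    W=np.array([cast(p,q,z)[:2] for q in c.reshape(-1,2).astype(float)]).astype(np.float32)
    (x,y),(w,h),a=cv2.minAreaRect(W*1000); 
    if w<h: w,h,a=h,w,a+90
    return np.round([x/1000,y/1000,w/1000,h/1000],4),round((a+90)%180-90,1)
def tool(target,yaw=None):
    "shift in tool axes from the measured pose to target; yaw=world heading of tool y axis"
    o=ctrl.get_obs(); q=o['eef_rot']; r=R.from_quat([q[1],q[2],q[3],q[0]])
    d=r.apply(np.array(target)-o['eef_pos'],inverse=True)
    ty=r.apply([0,1,0]); print('tcp',o['eef_pos'].round(4),'heading y',np.degrees(np.arctan2(ty[1],ty[0])).round(1),'z',r.apply([0,0,1]).round(3)); print('shift',d.round(4))
    if yaw is not None:
        y=np.radians(yaw); g=R.from_matrix(np.array([[np.sin(y),np.cos(y),0],[-np.cos(y),np.sin(y),0],[0,0,-1]]).T.T)
        x=np.array([np.sin(y),-np.cos(y),0]); 
        Y=np.array([np.cos(y),np.sin(y),0]);Z=np.array([0,0,-1]);X=np.cross(Y,Z)
        g=R.from_matrix(np.column_stack([X,Y,Z])); print('rotvec',(r.inv()*g).as_rotvec().round(4))
    return d
E
python3 - <<'E'
from h import *
for n in("top","scene"):
    im=cv2.imread(f"pics/{n}0.png");p=cam(n);print(n)
    for nm,lo,hi,z in[("mat",(50,120,60),(75,255,255),.006),("brassbar",(8,100,120),(30,255,255),.024),("silver",(0,0,200),(180,50,255),.024),("red",(0,180,90),(6,255,255),.06),("blue",(105,150,80),(125,255,255),.06),("wood",(5,90,60),(16,220,200),.018)]:
        for c in mask(im,lo,hi)[:7]:
            x,y,w,h=cv2.boundingRect(c)
            b=np.median(im[c[:,0,1],c[:,0,0]],0)
            print(nm,(x,y,w,h),*rectw(p,c,z))
im=cv2.imread("pics/top0.png")
for u,v in((211,294),(232,292)):print(im[v,u])
cv2.imwrite("pics/crop0.png",cv2.resize(im[170:330,145:385],None,fx=3.3,fy=3.3,interpolation=cv2.INTER_CUBIC))
cv2.imwrite("pics/crop1.png",cv2.resize(im[240:330,370:480],None,fx=6,fy=6,interpolation=cv2.INTER_CUBIC))
E
```

```text
top
mat (154, 261, 92, 60) [0.4717 0.2752 0.2239 0.1379] -87.1
brassbar (263, 265, 77, 59) [0.4619 0.0231 0.1823 0.1328] -86.2
brassbar (594, 426, 46, 54) [ 0.0765 -0.739   0.1235  0.1105] -3.3
brassbar (491, 110, 68, 42) [ 0.8808 -0.5465  0.1688  0.0792] -77.7
brassbar (165, 176, 94, 10) [0.7447 0.247  0.2316 0.023 ] -89.8
brassbar (575, 418, 19, 62) [ 0.0891 -0.6601  0.1422  0.0391] -0.6
brassbar (226, 274, 11, 37) [0.4669 0.1937 0.0882 0.0236] -2.4
brassbar (513, 262, 11, 39) [ 0.4928 -0.5162  0.0948  0.0192] 2.4
silver (44, 88, 113, 98) [0.8528 0.5291 0.2434 0.2213] 24.8
silver (0, 196, 30, 48) [0.6468 0.7269 0.1182 0.0702] 3.5
silver (461, 199, 28, 28) [ 0.6652 -0.413   0.0692  0.0685] -2.1
silver (205, 276, 10, 37) [0.4618 0.2464 0.0881 0.0218] 1.1
silver (302, 145, 11, 11) [0.8217 0.0085 0.0254 0.0253] -44.0
red (393, 271, 30, 49) [ 0.4578 -0.2318  0.1164  0.0671] 1.3
red (5, 159, 48, 32) [0.7343 0.6776 0.112  0.0486] -47.8
blue (432, 273, 31, 48) [ 0.454  -0.3271  0.1162  0.067 ] 3.1
blue (594, 294, 46, 43) [ 0.4082 -0.7386  0.1103  0.1003] 86.1
wood (263, 265, 78, 59) [0.461
[... 1104 characters left out ...]
200, 207, 36, 52) [ 0.4584 -0.2326  0.1477  0.0659] -1.9
red (580, 225, 30, 35) [0.77   0.6621 0.1169 0.0481] -48.9
blue (162, 216, 36, 52) [ 0.4543 -0.3277  0.15    0.0653] 0.8
blue (0, 264, 23, 37) [ 0.4415 -0.7407  0.0928  0.0524] 28.9
wood (0, 91, 51, 108) [-0.0729 -0.7146  0.4969  0.1394] 1.8
wood (274, 191, 82, 61) [0.4681 0.0217 0.1854 0.1438] -86.3
wood (301, 346, 115, 58) [ 0.8965 -0.017   0.2561  0.0559] 89.3
wood (62, 410, 91, 70) [ 0.8798 -0.5525  0.1662  0.0868] -79.5
wood (277, 0, 127, 26) [-0.469   0.4108  0.5042  0.1397] -85.6
wood (242, 363, 18, 36) [ 0.8374 -0.2453  0.0797  0.03  ] -3.0
wood (417, 0, 20, 16) [-0.3532  0.7416  0.1072  0.0515] -0.0
[204 216 224]
[ 72 154 198]
```

View pics/crop0.png

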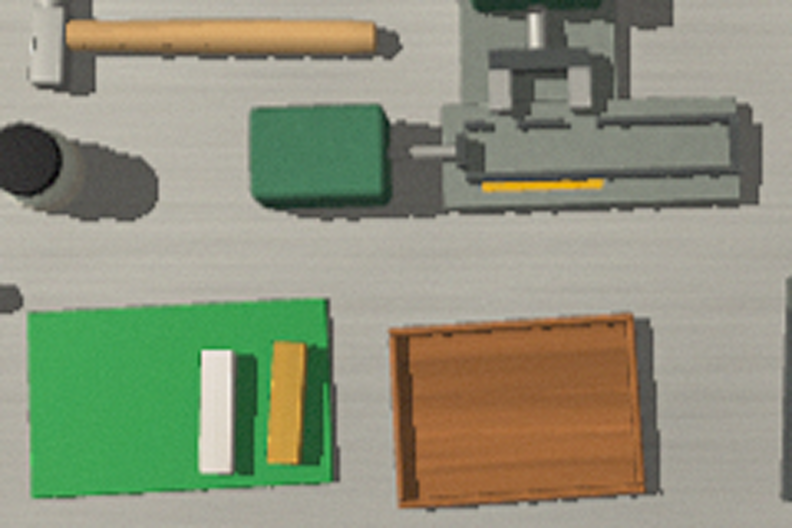

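View pics/crop1.png

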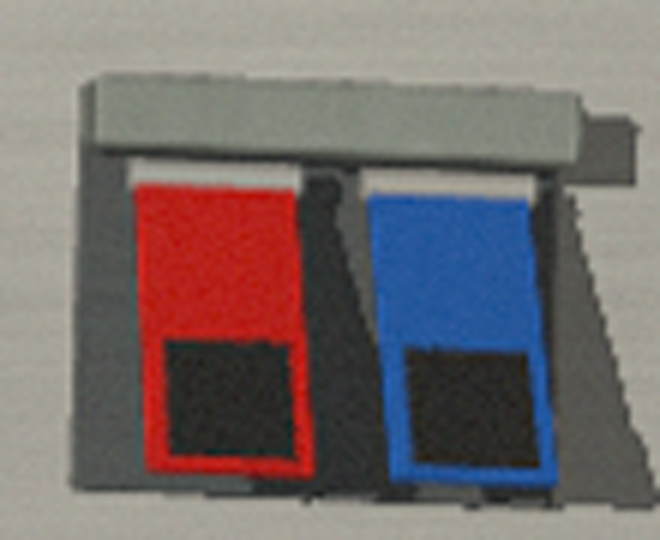

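```bash
python3 - <<'E'
from h import *
for n in("top","scene"):
    im=cv2.imread(f"pics/{n}0.png");p=cam(n);print(n)
    for c in mask(im,(20,180,120),(32,255,255),15): print('yel',cv2.boundingRect(c),*rectw(p,c,.027))
    for nm,lo,hi,z in[("red",(0,150,60),(8,255,255),.06),("blue",(105,150,60),(125,255,255),.06)]:
        c=mask(im,lo,hi)[0]; x,y,w,h=cv2.boundingRect(c)
        cc=[c for c in mask(im[y:y+h,x:x+w],(0,0,0),(180,255,75),100)]
        for k in cc[:2]: print(nm,'black',cv2.boundingRect(k+np.array([x,y])),*rectw(p,k+np.array([x,y]),.08))
tool((.4618,.2464,.2),90); tool((.4618,.2464,.2),-90)
print(ctrl.get_obs()['q'])
E
```

```text
top
yel (291, 224, 36, 4) [0.6306 0.0045 0.087  0.005 ] -87.8
red black (398, 297, 21, 19) [ 0.4313 -0.2297  0.0476  0.0422] 89.8
blue black (438, 298, 22, 20) [ 0.4275 -0.3256  0.0495  0.0446] 89.8
scene
red black (204, 210, 22, 22) [ 0.4355 -0.2313  0.0593  0.0475] -1.7
red black (200, 227, 10, 32) [ 0.4936 -0.2753  0.0955  0.0205] -0.8
blue black (165, 218, 24, 23) [ 0.431  -0.3266  0.0611  0.0509] -1.8
blue black (162, 236, 9, 32) [ 0.4903 -0.3605  0.0929  0.0186] -8.0
tcp [0.1302 0.5596 0.2306] heading y 76.9 z [-0.001 -0.001 -1.   ]
shift [-0.394  -0.2298  0.0307]Traceback (most recent call last):
  File "<stdin>", line 9, in <module>
  File "h.py", line 27, in tool
    y=np.radians(yaw); g=R.from_matrix(np.array([[np.sin(y),np.cos(y),0],[-np.cos(y),np.sin(y),0],[0,0,-1]]).T.T)
                         ~~~~~~~~~~~~~^^^^^^^^^^^^^^^^^^^^^^^^^^^^^^^^^^^^^^^^^^^^^^^^^^^^^^^^^^^^^^^^^^^^^^^^^^^
  File "scipy/spatial/transform/_rotation.pyx", line 1143, in scipy.spatial.transform._rotation.Rotation.from_matrix
ValueError: Non-positive determinant (left-handed or null coordinate frame) in rotation matrix 0: [[ 1.000000e+00  6.123234e-17  0.000000e+00]
 [-6.123234e-17  1.000000e+00  0.000000e+00]
 [ 0.000000e+00  0.000000e+00 -1.000000e+00]].
```

The rows are not in the units I measure in: shifts go in units of 25 mm and turns go in units of 0.05 rad. I convert before sending: -0.23 m is -9.2, -0.394 m is -15.76, -0.245 rad is -4.9.

```bash
sed -i '/np.array(\[\[np.sin/d; /x=np.array(\[np.sin/d' h.py; sed -i "s/Y=np.array(\[np.cos(y)/y=np.radians(yaw);Y=np.array([np.cos(y)/" h.py
```

jog_arm(
  steps={"rows": [[-15.76,-9.2,2.4,0,0,-4.9,0.5],[-15.76,-9.2,2.4,0,0,-4.9,0.5],[-15.76,-9.2,2.4,0,0,-4.9,0.5],[-15.76,-9.2,2.4,0,0,-4.9,0.5],[-15.76,-9.2,2.4,0,0,-4.9,0.5],[-15.76,-9.2,2.4,0,0,-4.9,0.5],[-15.76,-9.2,2.4,0,0,-4.9,0.5],[-15.76,-9.2,2.4,0,0,-4.9,0.5],[-15.76,-9.2,2.4,0,0,-4.9,0.5]]},
)

```text
time_s: 1.27
eef_pos: [0.4629, 0.245, 0.1707]
eef_rot: [-0.001, -0.006, 1.0, -0.0]
wrist_force: [-0.1, 0.1, 0.0]
opening: 0.503
grasp_force: 0.0
```

```bash
python3 - <<'E'
from h import *
tool((.4618,.2464,.012),91.1)
print(ctrl.get_obs()['q'])
p=cam('wrist');im=ctrl.camera('wrist');cv2.imwrite('pics/w1.png',im)
for c in mask(im,(0,0,175),(180,50,255),300)[:4]: print('silver',cv2.boundingRect(c),*rectw(p,c,.024))
for c in mask(im,(12,100,100),(30,255,255),300)[:4]: print('brass',cv2.boundingRect(c),*rectw(p,c,.024))
E
```

```text
tcp [0.4629 0.245  0.1707] heading y 90.7 z [-0.001 -0.    -1.   ]
shift [0.0009 0.0015 0.1587]
rotvec [-0.0004 -0.001  -0.0065]
[ 2.60046013e-01  1.31702152e-01  1.79240355e+00 -1.58388901e-04
  1.21859727e+00 -1.32336632e+00]
silver (312, 162, 29, 104) [0.46   0.2456 0.0879 0.0226] 0.1
brass (0, 191, 171, 86) [0.4794 0.0357 0.1527 0.0687] -86.4
brass (249, 169, 32, 104) [0.4663 0.1949 0.0899 0.0251] -2.4
brass (66, 123, 105, 38) [0.4042 0.0842 0.0758 0.0276] -86.3
brass (0, 193, 191, 95) [0.5139 0.0559 0.1865 0.0674] -63.2
```

View pics/w1.png

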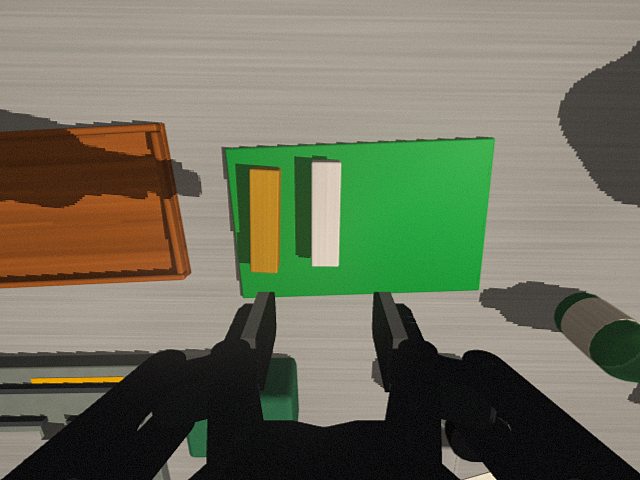

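Wrist view: silver bar at (326,213) and brass at (264,220), and the fingers (265,330)/(385,330) straddle the silver. Next I descend and grip.

jog_arm(
  steps={"rows": [[0.108,0.024,2.4,0,0,0,0.5],[0.108,0.024,4.8,0,0,0,0.5],[0.108,0.024,6.28,0,0,0,0.5],[0.108,0.024,6.28,0,0,0,0.5],[0.108,0.024,6.28,0,0,0,0],[0.108,0.024,6.28,0,0,0,0],[0.108,0.024,6.28,0,0,0,0],[0.108,0.024,6.28,0,0,0,0],[0.108,0.024,2.8,0,0,0,0]]},
)

```text
time_s: 2.45
eef_pos: [0.4545, 0.2458, 0.0726]
eef_rot: [-0.006, -0.008, 1.0, -0.002]
wrist_force: [1.0, 0.5, -3.1]
opening: 0.258
grasp_force: 60.5
```

```bash
python3 - <<'E'
from h import *
tool((.6306+.018,.0052,.14),2.2-0); tool((.6306+.018,.0052,.14),182.2)
E
```

```text
tcp [0.4545 0.2458 0.0726] heading y 90.9 z [-0.012 -0.003 -1.   ]
shift [-0.1894 -0.2439 -0.0689]
rotvec [-0.0117 -0.007   1.5483]
tcp [0.4545 0.2458 0.0726] heading y 90.9 z [-0.012 -0.003 -1.   ]
shift [-0.1894 -0.2439 -0.0689]
rotvec [ 0.0071 -0.0118 -1.5932]
```

Scaled: -0.275 m is -11, -0.19 m is -7.6, 1.55 rad is 31.

jog_arm(
  steps={"rows": [[0,0,-2.4,0,0,0,0],[-2,-2,-4.4,0,0,3.76,0],[-4,-4,-4.4,0,0,7.4,0],[-6,-6,-4.4,0,0,11.2,0],[-7.6,-8,-4.4,0,0,15,0],[-7.6,-10,-4.4,0,0,18.6,0],[-7.6,-11,-4.4,0,0,22.4,0],[-7.6,-11,-4.4,0,0,26,0],[-7.6,-11,-4.4,0,0,29.8,0],[-7.6,-11,-4.4,0,0,31,0]]},
)

```text
time_s: 3.7
eef_pos: [0.6533, -0.0251, 0.1866]
eef_rot: [-0.0, 0.695, 0.719, -0.0]
wrist_force: [0.4, 0.2, -3.7]
opening: 0.256
grasp_force: 60.6
```

```bash
python3 - <<'E'
from h import *
tool((.6306+.018,.0052,.14),2.2)
p=cam('wrist');im=ctrl.camera('wrist');cv2.imwrite('pics/w2.png',im)
print(p['view'].round(4).tolist())
for c in mask(im,(20,150,120),(32,255,255),50): print('yel',cv2.boundingRect(c),*rectw(p,c,.027))
E
```

```text
tcp [ 0.6533 -0.0251  0.1866] heading y 1.9 z [-0.001  0.    -1.   ]
shift [ 0.0304 -0.0037  0.0466]
rotvec [-0.0005 -0.0001 -0.0056]
[[0.9995, 0.0316, 0.001, -0.6527], [-0.0297, 0.9491, -0.3137, 0.0704], [-0.0109, 0.3135, 0.9495, -0.3217], [0.0, 0.0, 0.0, 1.0]]
yel (294, 125, 9, 84) [0.6314 0.0144 0.068  0.006 ] -88.5
```

View pics/w2.png

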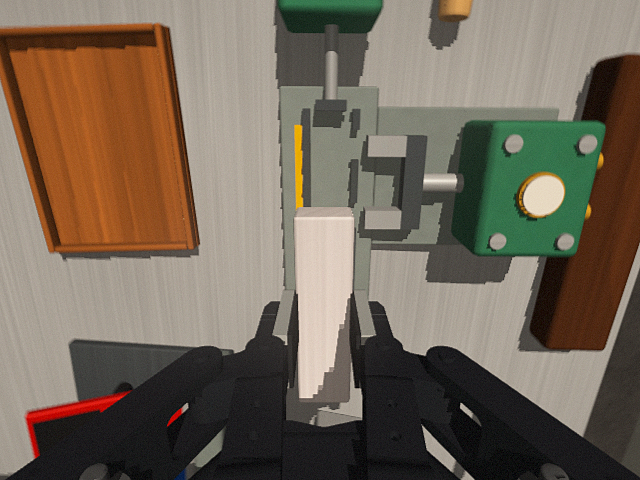

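Wrist view: the bar is held straight at (325,305), the yellow line's far end is at (298,125), the punch faces are at column 366 (rows 136–157 and 207–229), and the pusher plate's face edge is at row 110.

```bash
python3 - <<'E'
from h import *
p=cam('wrist')
for nm,u,v,z in[("yel end",298,125,.027),("yel low",300,207,.027),("punch+y face mid",366.5,146.5,.038),("punch-y face",365.5,218.5,.038),("pusher edge L",314,110,.037),("pusher R",344,110,.037),("bedTL",281,87,.02),("bedTR",378,87,.02),("bedTL27",281,87,.027),("bar far L",295,210,.1825-0),("bar far R",353,208,.1825)]:
    print(nm,cast(p,(u,v),z).round(4))
E
```

```text
yel end [0.631  0.0485 0.027 ]
yel low [ 0.6332 -0.0186  0.027 ]
punch+y face mid [0.6855 0.0343 0.038 ]
punch-y face [ 0.6886 -0.0241  0.038 ]
pusher edge L [0.6437 0.06   0.037 ]
pusher R [0.6666 0.0607 0.037 ]
bedTL [0.6168 0.0767 0.02  ]
bedTR [0.6936 0.0791 0.02  ]
bedTL27 [0.6176 0.0762 0.027 ]
bar far L [0.6403 0.018  0.1825]
bar far R [0.6644 0.0195 0.1825]
```

```bash
python3 - <<'E'
from h import *
p=cam('wrist'); print(ctrl.get_obs()['eef_pos'])
for u,v in[(295,210),(353,208),(299,402),(350,402)]: print(cast(p,(u,v),.197).round(4))
tool((.657,.004,.14),2.2)
E
```

```text
[ 0.6532816  -0.0249421   0.18663026]
[0.6414 0.0216 0.197 ]
[0.6631 0.023  0.197 ]
[ 0.6437 -0.0675  0.197 ]
[ 0.6667 -0.0669  0.197 ]
tcp [ 0.6533 -0.0249  0.1866] heading y 1.8 z [-0.001 -0.    -1.   ]
shift [0.0288 0.0047 0.0466]
rotvec [-0.0005 -0.     -0.0066]
```

jog_arm(
  steps={"rows": [[1.06,0.172,1.6,0,0,0,0],[1.06,0.172,4,0,0,0,0],[1.06,0.172,5.2,0,0,0,0],[1.06,0.172,5.8,0,0,0,0],[1.06,0.172,6.08,0,0,0,0],[1.06,0.172,6.28,0,0,0,0],[1.06,0.172,6.28,0,0,0,0]]},
)

```text
time_s: 4.62
eef_pos: [0.6577, 0.0018, 0.0308]
eef_rot: [0.001, 0.694, 0.72, 0.0]
wrist_force: [0.5, 0.7, -3.9]
opening: 0.255
grasp_force: 60.5
```

Scaled: 0.0025 m is 0.1.

jog_arm(
  steps={"rows": [[0,0,0.1,0,0,0,0],[0,0,0.1,0,0,0,0]]},
)

```text
time_s: 4.88
eef_pos: [0.6581, 0.0018, 0.0303]
eef_rot: [0.001, 0.694, 0.72, 0.0]
wrist_force: [-6.2, -0.5, 8.3]
opening: 0.255
grasp_force: 62.0
```

```bash
python3 - <<'E'
from h import *
p=cam('wrist');im=ctrl.camera('wrist');a=im[100:480,180:500];
b=ctrl.camera('scene');cv2.imwrite('pics/s3.png',cv2.resize(b[220:340,240:400],None,fx=3.5,fy=3.5,interpolation=cv2.INTER_CUBIC))
cv2.imwrite('pics/w3.png',np.hstack([cv2.resize(a,(354,420)),cv2.resize(b[240:340,260:366],(445,420),interpolation=cv2.INTER_CUBIC)]))
E
```

```text
(no output)
```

View pics/w3.png

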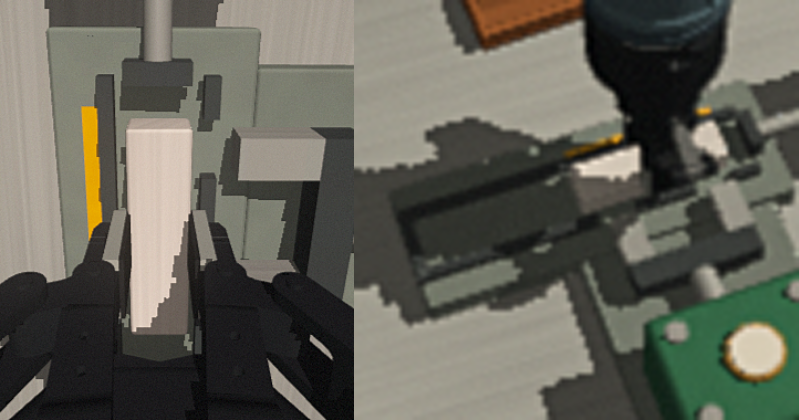

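The bar sits centred in the channel between the fence (col 105) and the rear wall (col 212), just short of the pusher. I release it now.

Scaled: -0.12 m is -4.8, -0.06 m is -2.4.

jog_arm(
  steps={"rows": [[0,0,0,0,0,0,0.4],[0,0,0,0,0,0,0.4],[0,0,-0.4,0,0,0,0.45],[0,0,-2.4,0,0,0,0.45],[0,0,-4.8,0,0,0,0.3],[0,0,-4.8,0,0,0,0]]},
)

```text
time_s: 5.72
eef_pos: [0.6615, 0.0013, 0.1551]
eef_rot: [0.005, 0.694, 0.72, 0.004]
wrist_force: [0.5, -0.3, -0.1]
opening: 0.099
grasp_force: 0.0
```

```bash
python3 - <<'E'
from h import *
p=cam('wrist');im=ctrl.camera('wrist');cv2.imwrite('pics/w4.png',im)
for c in mask(im,(0,0,175),(180,50,255),500)[:5]: print('silver',cv2.boundingRect(c),*rectw(p,c,.038))
tool((.41,-.231,.14),2.2)
E
```

```text
silver (141, 0, 128, 366) [0.5803 0.0122 0.2704 0.0771] -88.9
silver (366, 46, 170, 94) [0.7446 0.0986 0.1118 0.0582] 2.2
silver (300, 167, 33, 116) [0.658  0.0023 0.0901 0.0231] -87.5
silver (464, 306, 70, 81) [ 0.8115 -0.099   0.08    0.0507] -89.6
silver (523, 223, 42, 41) [ 0.8324 -0.005   0.032   0.0313] -75.9
tcp [0.6594 0.0016 0.1515] heading y 2.1 z [ 0.007 -0.001 -1.   ]
shift [-0.2232 -0.2579  0.01  ]
rotvec [ 0.0072  0.0016 -0.0013]
```

View pics/w4.png

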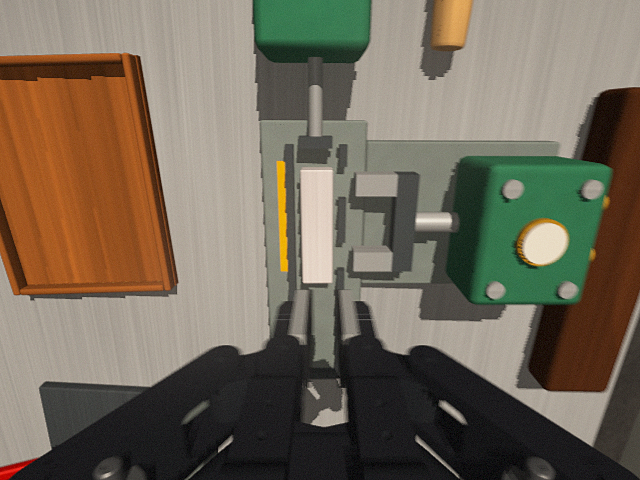

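The bar lies flat in the nest at (316,225), beside the yellow line (rows 162–271). Next come the pedal points.

```bash
python3 - <<'E'
from h import *
p=cam('top')
for nm,y0 in(("red",0),("blue",1)):
    im=cv2.imread("pics/top0.png"); c=mask(im,*(((105,150,60),(125,255,255)) if y0 else ((0,150,60),(8,255,255))))[0]
    b=cv2.boxPoints(cv2.minAreaRect(c)); b=b[np.argsort(b[:,1])]; f=b[2:].mean(0); h=b[:2].mean(0); print(nm,'free',cast(p,f,.088).round(4),'hinge end',cast(p,h,.038).round(4))
E
```

```text
red free [ 0.3996 -0.228   0.088 ] hinge end [ 0.5182 -0.2342  0.038 ]
blue free [ 0.3958 -0.3231  0.088 ] hinge end [ 0.5144 -0.3294  0.038 ]
```

jog_arm(
  steps={"rows": [[-8.86,-10.068,0,0,0,0,0],[-8.86,-10.068,0,0,0,0,0],[-8.86,-10.068,0.8,0,0,0,0],[-8.86,-10.068,1.6,0,0,0,0],[-8.86,-10.068,2,0,0,0,0],[-8.86,-10.068,2.4,0,0,0,0],[-8.86,-10.068,2.4,0,0,0,0]]},
)

```text
time_s: 6.65
eef_pos: [0.4113, -0.2289, 0.0855]
eef_rot: [-0.002, 0.695, 0.719, -0.0]
wrist_force: [0.3, -0.0, 1.9]
opening: -0.001
grasp_force: 0.5
```

```bash
python3 - <<'E'
from h import *
print(ctrl.get_obs()['time_s']);tool((.416,-.229,.043),2.2)
im=ctrl.camera('top');cv2.imwrite('pics/t5.png',cv2.resize(im[180:330,250:490],None,fx=3,fy=3,interpolation=cv2.INTER_CUBIC))
E
```

```text
6.65
tcp [ 0.4113 -0.2289  0.0855] heading y 1.9 z [-0.003  0.003 -1.   ]
shift [-0.0004  0.0049  0.0425]
rotvec [-0.0032 -0.0027 -0.005 ]
```

Scaled: 0.037 m is 1.48, 0.03 m is 1.2.

jog_arm(
  steps={"rows": [[0,0.2,-0.2,0,0,0,0],[0,0.2,0.6,0,0,0,0],[0,0.2,1.2,0,0,0,0],[0,0.2,1.48,0,0,0,0],[0,0.2,1.48,0,0,0,0]]},
)

```text
time_s: 7.32
eef_pos: [0.4195, -0.2281, 0.0506]
eef_rot: [0.0, 0.693, 0.721, -0.0]
wrist_force: [-2.3, 0.4, 8.1]
opening: 0.001
grasp_force: 3.3
```

jog_arm(
  steps={"rows": [[0,0,0.16,0,0,0,0],[0,0,0.16,0,0,0,0]]},
)

```text
time_s: 7.58
eef_pos: [0.4193, -0.2282, 0.0469]
eef_rot: [-0.0, 0.693, 0.721, -0.0]
wrist_force: [-3.8, 0.1, 7.6]
opening: -0.002
grasp_force: 3.5
```

jog_arm(
  steps={"rows": [[0,0,0.12,0,0,0,0],[0,0,0.2,0,0,0,0],[0,0,0.2,0,0,0,0]]},
)

```text
time_s: 7.95
eef_pos: [0.419, -0.2282, 0.0419]
eef_rot: [-0.0, 0.693, 0.721, -0.001]
wrist_force: [-5.6, -0.8, 8.6]
opening: -0.002
grasp_force: 3.8
```

jog_arm(
  steps={"rows": [[0,0,0.08,0,0,0,0],[0,0,0.08,0,0,0,0]]},
)

```text
time_s: 8.2
eef_pos: [0.4191, -0.2282, 0.0409]
eef_rot: [-0.0, 0.693, 0.721, -0.001]
wrist_force: [-8.9, 1.9, 18.0]
opening: 0.001
grasp_force: 9.0
```

jog_arm(
  steps={"rows": [[0,0,0.08,0,0,0,0],[0,0,0.08,0,0,0,0]]},
)

```text
time_s: 8.45
eef_pos: [0.4191, -0.2283, 0.0403]
eef_rot: [-0.001, 0.693, 0.721, -0.001]
wrist_force: [-13.0, 5.9, 35.6]
opening: -0.001
grasp_force: 17.3
```

```bash
python3 - <<'E'
from h import *
im=ctrl.camera('top');cv2.imwrite('pics/t5.png',cv2.resize(im[190:330,270:480],None,fx=3.7,fy=3.7,interpolation=cv2.INTER_CUBIC))
E
```

```text
(no output)
```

View pics/t5.png

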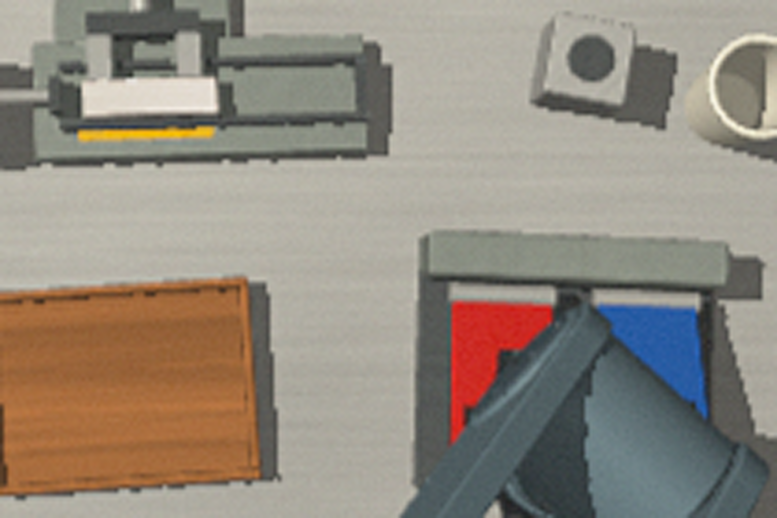

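At (150,55) the punches are fully forward against the bar, so it is stamped. I release the red pedal and go to the blue one.

jog_arm(
  steps={"rows": [[0,0,-1.2,0,0,0,0],[0,0,-3.2,0,0,0,0],[-2,-0.16,-3.2,0,0,0,0],[-3.832,-0.32,-3.2,0,0,0,0],[-3.832,-0.32,-2,0,0,0,0],[-3.832,-0.32,-1.2,0,0,0,0],[-3.832,-0.32,-0.6,0,0,0,0],[-3.832,-0.32,-0.24,0,0,0,0],[-3.832,-0.32,-0.24,0,0,0,0]]},
)

```text
time_s: 9.62
eef_pos: [0.415, -0.3247, 0.0437]
eef_rot: [0.0, 0.693, 0.721, -0.0]
wrist_force: [-3.2, -1.2, 5.1]
opening: -0.002
grasp_force: 2.7
```

jog_arm(
  steps={"rows": [[0,0,0.16,0,0,0,0],[0,0,0.28,0,0,0,0],[0,0,0.28,0,0,0,0]]},
)

```text
time_s: 10.0
eef_pos: [0.4151, -0.3249, 0.04]
eef_rot: [-0.0, 0.693, 0.721, -0.001]
wrist_force: [-13.1, 7.0, 34.8]
opening: -0.005
grasp_force: 17.3
```

Scaled: -0.12 m is -4.8, 0.04 m is 1.6.

jog_arm(
  steps={"rows": [[0,0,-2.4,0,0,0,0],[0,0,-4.8,0,0,0,0],[2,1.6,-4.8,0,0,0,0.2],[9.6,10,-4.8,0,0,0,0.45],[9.6,10,-4.8,0,0,0,0.45],[9.6,10,-4.8,0,0,0,0.45],[9.6,10,-4.8,0,0,0,0.45],[9.6,10,-4.8,0,0,0,0.45],[9.6,10,-4.8,0,0,0,0.45]]},
)

```text
time_s: 11.12
eef_pos: [0.6567, -0.0716, 0.1559]
eef_rot: [-0.0, 0.692, 0.722, 0.0]
wrist_force: [-0.9, -0.7, -0.3]
opening: 0.45
grasp_force: 0.0
```

```bash
cat > look.py <<'E'
from h import *
import sys
z=float(sys.argv[1]);n=sys.argv[2];cm=sys.argv[3] if len(sys.argv)>3 else 'wrist'
tool((0.656,0,z));p=cam(cm);im=ctrl.camera(cm);cv2.imwrite(f'pics/{n}.png',im)
for nm,lo,hi in(('silver',(0,0,165),(180,50,255)),('brass',(12,100,100),(30,255,255))):
    for c in mask(im,lo,hi,100):
        r,a=rectw(p,c,z)
        if .06<r[2]<.11 and .015<r[3]<.035: print(nm,cv2.boundingRect(c),r,a)
E
python3 look.py .038 w6; python3 look.py .024 t6 top
```

```text
tcp [ 0.6567 -0.0716  0.1559] heading y 2.4 z [-0.     0.001 -1.   ]
shift [0.0715 0.0024 0.1179]
silver (307, 168, 33, 116) [ 0.6561 -0.0711  0.0904  0.0234] -88.3
silver (437, 419, 32, 58) [ 0.7825 -0.2824  0.0731  0.0274] -53.0
tcp [ 0.6556 -0.0732  0.1558] heading y 2.3 z [-0.001  0.    -1.   ]
shift [0.073  0.0035 0.1318]
silver (613, 261, 27, 26) [ 0.5106 -0.7972  0.0801  0.0309] -61.2
brass (226, 274, 12, 37) [0.4669 0.193  0.0882 0.0251] -2.2
brass (514, 262, 10, 39) [ 0.4928 -0.5167  0.0947  0.0187] 2.9
```

View pics/w6.png

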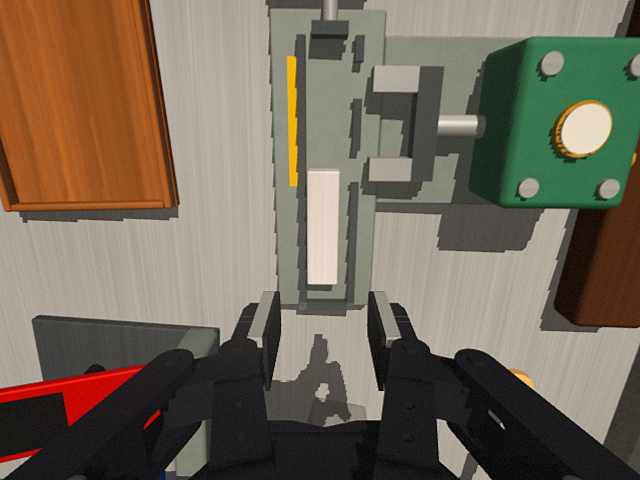

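The bar has been ejected to the run-out at (323,228), resting along the front fence. I pick it from there.

jog_arm(
  steps={"rows": [[0.08,0.02,2.4,0,0,0,0.45],[0.08,0.02,4,0,0,0,0.45],[0.08,0.02,4.8,0,0,0,0.45],[0.08,0.02,5.04,0,0,0,0.45],[0.08,0.02,5.04,0,0,0,0.45]]},
)

```text
time_s: 11.85
eef_pos: [0.6564, -0.074, 0.0315]
eef_rot: [0.001, 0.694, 0.72, 0.0]
wrist_force: [0.6, -0.2, 0.2]
opening: 0.448
grasp_force: 0.0
```

jog_arm(
  steps={"rows": [[0,0,0,0,0,0,0],[0,0,0,0,0,0,0],[0,0,0,0,0,0,0],[0,0,-0.2,0,0,0,0],[0,0,-2.4,0,0,0,0],[0,0,-4,0,0,0,0],[0,0,-4,0,0,0,0]]},
)

```text
time_s: 12.72
eef_pos: [0.6583, -0.074, 0.1348]
eef_rot: [0.004, 0.694, 0.72, 0.002]
wrist_force: [0.7, 0.2, -4.3]
opening: 0.249
grasp_force: 58.7
```

```bash
python3 - <<'E'
from h import *
tool((.465,.06,.13),92)
E
```

```text
tcp [ 0.6583 -0.074   0.1348] heading y 2.1 z [ 0.008 -0.002 -1.   ]
shift [ 0.1411 -0.1882  0.003 ]
rotvec [ 0.0041  0.008  -1.5685]
```

The rows are not in the units I measure in: shifts go in units of 25 mm and turns go in units of 0.05 rad. I convert before sending: -0.186 m is -7.44, -0.15 m is -6, -1.6 rad is -32.

jog_arm(
  steps={"rows": [[0.8,-0.8,-0.8,0,0,-3.6,0],[2,-2.4,-0.8,0,0,-7.2,0],[3.6,-4,-0.8,0,0,-10.8,0],[4.8,-6,-0.8,0,0,-14.4,0],[5.92,-7.44,-0.8,0,0,-18,0],[5.92,-7.44,-0.8,0,0,-21.6,0],[5.92,-7.44,-0.8,0,0,-25.2,0],[5.92,-7.44,-0.8,0,0,-28.8,0],[5.92,-7.44,-0.8,0,0,-32,0],[5.92,-7.44,-0.8,0,0,-32,0]]},
)

```text
time_s: 13.98
eef_pos: [0.4629, 0.0678, 0.1486]
eef_rot: [-0.002, -0.032, 0.999, 0.0]
wrist_force: [-0.3, 0.2, -3.3]
opening: 0.247
grasp_force: 59.4
```

```bash
python3 - <<'E'
from h import *
tool((.467,.067,.018),93.7)
p=cam('wrist');im=ctrl.camera('wrist');cv2.imwrite('pics/w7.png',im)
E
```

```text
tcp [0.4629 0.0678 0.1486] heading y 93.7 z [-0.003  0.    -1.   ]
shift [-0.0045 -0.0011  0.1306]
rotvec [ 0.0006 -0.0031  0.0002]
```

View pics/w7.png

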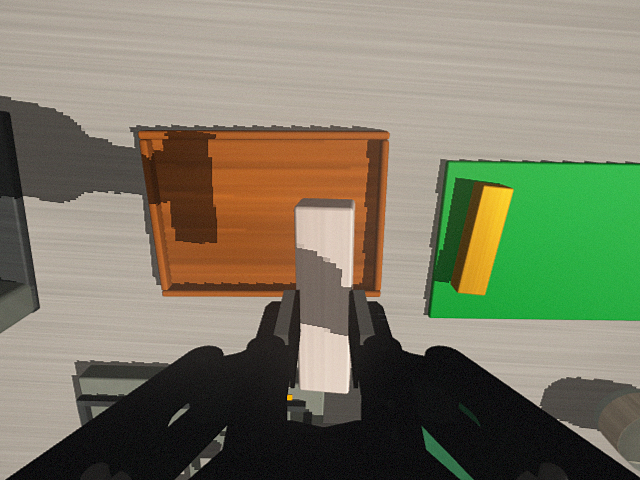

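The tray's corners are at (140,130), (388,132), (380,295) and (163,295), with the held silver bar over its +y side. The brass bar on the mat now lies turned, at (483,238).

```bash
python3 - <<'E'
from h import *
p=cam('wrist')
c=[cast(p,q,.018) for q in((140,130),(388,132),(380,295),(163,295))];print(np.round(c,4),np.mean(c,0).round(4))
im=cv2.imread('pics/w7.png')
for c in mask(im,(18,100,100),(30,255,255),300): print('brass',cv2.boundingRect(c),*rectw(p,c,.024))
E
```

```text
[[ 0.3997 -0.0706  0.018 ]
 [ 0.39    0.1092  0.018 ]
 [ 0.5215  0.1179  0.018 ]
 [ 0.5327 -0.0643  0.018 ]] [0.461 0.023 0.018]
brass (458, 185, 55, 110) [0.4679 0.1926 0.0891 0.0232] -2.7
```

Scaled: 0.1305 m is 5.22, 0.129 m is 5.16.

jog_arm(
  steps={"rows": [[-0.04,0,2.4,0,0,0,0],[-0.04,0,4,0,0,0,0],[-0.04,0,4.8,0,0,0,0],[-0.04,0,5.16,0,0,0,0],[-0.04,0,5.22,0,0,0,0],[-0.04,0,5.22,0,0,0,0]]},
)

```text
time_s: 14.78
eef_pos: [0.4654, 0.0678, 0.0202]
eef_rot: [0.0, -0.032, 0.999, 0.0]
wrist_force: [-0.9, -0.0, -2.0]
opening: 0.249
grasp_force: 66.0
```

jog_arm(
  steps={"rows": [[0,0,0.1,0,0,0,0],[0,0,0.1,0,0,0,0]]},
)

```text
time_s: 15.02
eef_pos: [0.4657, 0.0679, 0.0197]
eef_rot: [-0.0, -0.033, 0.999, -0.0]
wrist_force: [-12.1, 2.6, 25.8]
opening: 0.247
grasp_force: 69.9
```

jog_arm(
  steps={"rows": [[0,0,0,0,0,0,0.45],[0,0,0,0,0,0,0.45],[0,0,-2.4,0,0,0,0.5],[0,0,-4.8,0,0,0,0.5],[-0.4,2.4,-5.4,0,0,2.16,0.5],[-0.4,4.988,-5.4,0,0,2.16,0.5],[-0.4,4.988,-5.4,0,0,2.16,0.5],[-0.4,4.988,-5.4,0,0,2.16,0.5]]},
)

```text
time_s: 16.02
eef_pos: [0.4669, 0.1928, 0.1521]
eef_rot: [-0.0, 0.02, 1.0, -0.0]
wrist_force: [-0.3, -0.7, 1.0]
opening: 0.501
grasp_force: 0.0
```

```bash
python3 look.py .024 w8; python3 - <<'E'
from h import *
tool((.4675,.1927,.015),87.5)
E
```

```text
tcp [0.4669 0.1928 0.1521] heading y 87.7 z [-0.    -0.001 -1.   ]
shift [-0.1968 -0.1849  0.1282]
brass (310, 169, 32, 109) [0.467  0.1932 0.0877 0.0234] -2.4
tcp [0.467  0.1921 0.152 ] heading y 87.6 z [-0.    -0.001 -1.   ]
shift [-0.0005  0.0007  0.137 ]
rotvec [-0.0006 -0.0002  0.0016]
```

View pics/w8.png

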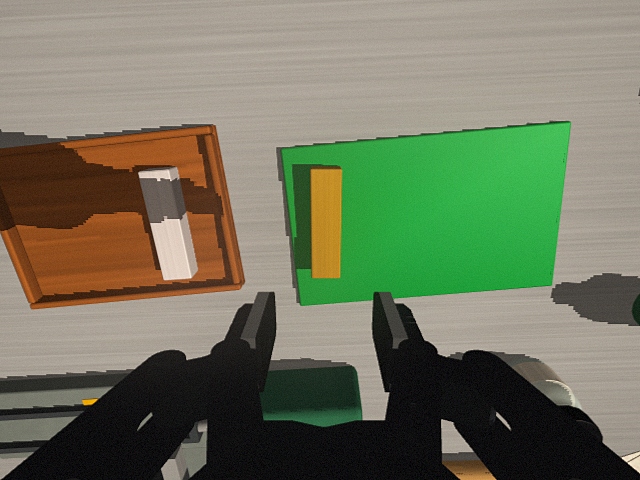

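The silver bar lies flat in the tray at (168,222), and the brass bar at (326,222) is centred below the fingers. I pick the brass now.

jog_arm(
  steps={"rows": [[0,0.04,2.4,0,0,0,0.5],[0,0.04,4.8,0,0,0,0.5],[0,0.04,5.52,0,0,0,0.5],[0,0.04,5.52,0,0,0,0.5],[0,0.04,5.52,0,0,0,0],[0,0.04,5.52,0,0,0,0],[0,0.04,5.52,0,0,0,0],[0,0.04,5.2,0,0,0,0],[0,0.04,2.8,0,0,0,0],[0,0.04,0.4,0,0,0,0]]},
)

```text
time_s: 17.32
eef_pos: [0.466, 0.1937, 0.1436]
eef_rot: [-0.001, 0.021, 1.0, -0.0]
wrist_force: [0.7, -0.3, -3.0]
opening: 0.256
grasp_force: 60.1
```

```bash
python3 - <<'E'
from h import *
print(ctrl.get_obs()['q'][[0,5]]);tool((.6567,.0017,.19),2.2)
E
```

```text
[ 0.15829106 -1.37093484]
tcp [0.466  0.1937 0.1436] heading y 87.6 z [-0.002 -0.    -1.   ]
shift [-0.1984 -0.1839 -0.0467]
rotvec [-1.5000e-03 -1.3000e-03  1.4908e+00]
```

jog_arm(
  steps={"rows": [[-0.8,-0.8,-1.2,0,0,3.6,0],[-2.4,-2.4,-1.4,0,0,7.2,0],[-4,-4,-1.4,0,0,10.8,0],[-6,-6,-1.4,0,0,14.4,0],[-7.9,-8.24,-1.4,0,0,18,0],[-7.9,-8.24,-1.4,0,0,21.6,0],[-7.9,-8.24,-1.4,0,0,25.2,0],[-7.9,-8.24,-1.4,0,0,28,0],[-7.9,-8.24,-1.4,0,0,29.8,0],[-7.9,-8.24,-1.4,0,0,29.8,0]]},
)

```text
time_s: 18.58
eef_pos: [0.6554, -0.0201, 0.1775]
eef_rot: [-0.0, 0.693, 0.721, -0.0]
wrist_force: [-0.5, 0.3, -1.8]
opening: 0.254
grasp_force: 60.1
```

```bash
python3 look.py .19 w9; python3 - <<'E'
from h import *
p=cam('wrist');im=cv2.imread('pics/w9.png')
for c in mask(im,(12,120,70),(32,255,255),300):print(cv2.boundingRect(c),*rectw(p,c,.186))
tool((.6567,.0017,.19),2.2)
E
```

```text
tcp [ 0.6554 -0.0201  0.1775] heading y 2.3 z [-0.  0. -1.]
shift [ 0.0201  0.0014 -0.0124]
(0, 27, 193, 234) [0.5701 0.0434 0.0809 0.0612] -86.4
(291, 131, 64, 265) [ 0.6547 -0.0025  0.1153  0.0238] -87.7
(438, 0, 37, 27) [0.6937 0.0933 0.0111 0.0073] 2.3
tcp [ 0.6555 -0.0201  0.1775] heading y 2.4 z [-0.  0. -1.]
shift [ 0.0218  0.0021 -0.0125]
rotvec [-0.0002 -0.0001  0.0027]
```

View pics/w9.png

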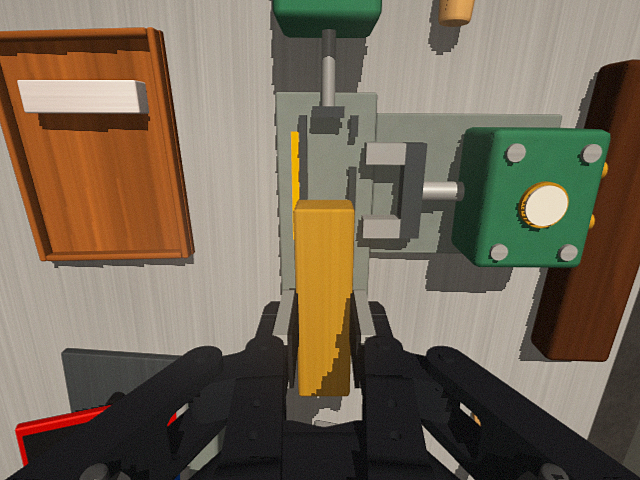

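The brass bar is held straight, spanning rows 202–396 around column 324.

```bash
python3 - <<'E'
from h import *
p=cam('wrist')
a=cast(p,(323.5,203),.188);b=cast(p,(324.5,396),.188);print(a,b,(a+b)/2-ctrl.get_obs()['eef_pos'])
E
```

```text
[0.65365607 0.02948571 0.188     ] [ 0.6576209  -0.05886664  0.188     ] [0.00017301 0.0054333  0.01045552]
```

Scaled: 0.019 m is 0.76, 0.002 m is 0.08.

jog_arm(
  steps={"rows": [[0.76,0.08,2,0,0,0,0],[0.76,0.08,4,0,0,0,0],[0.76,0.08,5.2,0,0,0,0],[0.76,0.08,5.64,0,0,0,0],[0.76,0.08,5.84,0,0,0,0],[0.76,0.08,5.92,0,0,0,0],[0.76,0.08,5.92,0,0,0,0]]},
)

```text
time_s: 19.5
eef_pos: [0.6581, -0.0015, 0.0309]
eef_rot: [0.001, 0.693, 0.721, 0.001]
wrist_force: [-0.2, -1.1, 0.1]
opening: 0.254
grasp_force: 60.4
```

jog_arm(
  steps={"rows": [[0,0,0.06,0,0,0,0],[0,0,0.06,0,0,0,0],[0,0,0.06,0,0,0,0.4],[0,0,0.06,0,0,0,0.4],[0,0,-0.4,0,0,0,0.45],[0,0,-2.4,0,0,0,0.45],[0,0,-4.8,0,0,0,0.3],[0,0,-4.8,0,0,0,0]]},
)

```text
time_s: 20.5
eef_pos: [0.6614, -0.002, 0.1572]
eef_rot: [0.005, 0.693, 0.721, 0.004]
wrist_force: [0.6, 0.5, 0.1]
opening: 0.098
grasp_force: 0.0
```

```bash
python3 look.py .038 w10; python3 - <<'E'
from h import *
tool((.418,-.228,.09),2.2)
E
```

```text
tcp [ 0.6614 -0.002   0.1572] heading y 2.2 z [ 0.013 -0.002 -1.   ]
shift [ 0.0025 -0.0068  0.1191]
silver (0, 103, 117, 34) [0.4774 0.0691 0.0797 0.0214] 2.1
brass (300, 163, 34, 116) [0.6579 0.0016 0.0899 0.0241] -87.9
tcp [ 0.6594 -0.0016  0.1536] heading y 2.2 z [ 0.007 -0.001 -1.   ]
shift [-0.2167 -0.2505  0.0622]
rotvec [0.0072 0.0016 0.0006]
```

View pics/w10.png

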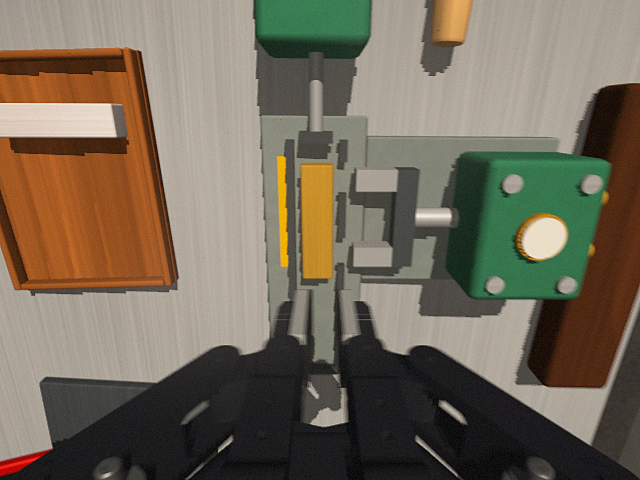

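The brass bar lies in the nest at (317,221). Red pedal next.

Scaled: -0.2465 m is -9.86, -0.2165 m is -8.66.

jog_arm(
  steps={"rows": [[-8.66,-9.86,0,0,0,0,0],[-8.66,-9.86,0,0,0,0,0],[-8.66,-9.86,0.4,0,0,0,0],[-8.66,-9.86,1.2,0,0,0,0],[-8.66,-9.86,2,0,0,0,0],[-8.66,-9.86,2.4,0,0,0,0],[-8.66,-9.86,2.4,0,0,0,0],[-8.66,-9.86,3.2,0,0,0,0],[-8.66,-9.86,4,0,0,0,0],[-8.66,-9.86,4.28,0,0,0,0]]},
)

```text
time_s: 21.8
eef_pos: [0.4195, -0.2271, 0.0424]
eef_rot: [-0.0, 0.693, 0.721, -0.001]
wrist_force: [-6.4, -2.1, 9.4]
opening: 0.001
grasp_force: 4.5
```

jog_arm(
  steps={"rows": [[0,0,0.16,0,0,0,0],[0,0,0.16,0,0,0,0]]},
)

```text
time_s: 22.05
eef_pos: [0.4194, -0.2272, 0.0406]
eef_rot: [-0.001, 0.692, 0.722, -0.001]
wrist_force: [-11.9, 2.4, 24.9]
opening: -0.001
grasp_force: 12.4
```

jog_arm(
  steps={"rows": [[0,0,0.06,0,0,0,0],[0,0,0.06,0,0,0,0]]},
)

```text
time_s: 22.3
eef_pos: [0.4195, -0.2273, 0.0402]
eef_rot: [-0.001, 0.692, 0.722, -0.001]
wrist_force: [-15.0, 5.0, 38.3]
opening: 0.0
grasp_force: 18.6
```

jog_arm(
  steps={"rows": [[0,0,-1.2,0,0,0,0],[0,0,-3.2,0,0,0,0],[-2,-0.16,-3.2,0,0,0,0],[-3.872,-0.32,-3.2,0,0,0,0],[-3.872,-0.32,-2,0,0,0,0],[-3.872,-0.32,-1.2,0,0,0,0],[-3.872,-0.32,-0.6,0,0,0,0],[-3.872,-0.32,-0.24,0,0,0,0],[-3.872,-0.32,0,0,0,0,0],[-3.872,-0.32,0,0,0,0,0]]},
)

```text
time_s: 23.55
eef_pos: [0.4155, -0.3246, 0.0402]
eef_rot: [-0.0, 0.692, 0.721, -0.001]
wrist_force: [-12.2, 5.8, 30.8]
opening: 0.001
grasp_force: 15.1
```

Both pedals reached their stops. I go back over the run-out for the brass.

Scaled: 0.25 m is 10, 0.24 m is 9.6.

jog_arm(
  steps={"rows": [[0,0,-2.4,0,0,0,0],[0,0,-4.8,0,0,0,0],[2,1.6,-4.8,0,0,0,0.2],[9.6,10,-4.8,0,0,0,0.45],[9.6,10,-4.8,0,0,0,0.45],[9.6,10,-4.8,0,0,0,0.45],[9.6,10,-4.8,0,0,0,0.45],[9.6,10,-4.8,0,0,0,0.45],[9.6,10,-4.8,0,0,0,0.45],[9.6,10,-4.8,0,0,0,0.45]]},
)

```text
time_s: 24.8
eef_pos: [0.655, -0.0739, 0.1565]
eef_rot: [-0.0, 0.693, 0.721, -0.0]
wrist_force: [-0.4, -0.3, 1.1]
opening: 0.451
grasp_force: 0.0
```

```bash
python3 look.py .038 w11
```

```text
tcp [ 0.655  -0.0739  0.1565] heading y 2.3 z [-0.001  0.    -1.   ]
shift [0.0738 0.0041 0.1185]
silver (437, 419, 32, 59) [ 0.7811 -0.2865  0.075   0.0275] -53.1
brass (310, 165, 33, 117) [ 0.6566 -0.0716  0.091   0.0234] -88.4
```

Scaled: 0.1265 m is 5.06, 0.12 m is 4.8.

jog_arm(
  steps={"rows": [[0.08,0.048,2.4,0,0,0,0.45],[0.08,0.048,4,0,0,0,0.45],[0.08,0.048,4.8,0,0,0,0.45],[0.08,0.048,5.06,0,0,0,0.45],[0.08,0.048,5.06,0,0,0,0.45]]},
)

```text
time_s: 25.48
eef_pos: [0.6573, -0.0732, 0.0315]
eef_rot: [0.001, 0.693, 0.721, 0.0]
wrist_force: [-0.3, -0.0, 0.4]
opening: 0.453
grasp_force: 0.0
```

jog_arm(
  steps={"rows": [[0,0,0,0,0,0,0],[0,0,0,0,0,0,0],[0,0,0,0,0,0,0],[0,0,-0.2,0,0,0,0],[0,0,-2.4,0,0,0,0],[0,0,-4.4,0,0,0,0],[0,0,-4.4,0,0,0,0]]},
)

```text
time_s: 26.35
eef_pos: [0.6599, -0.0734, 0.1463]
eef_rot: [0.004, 0.693, 0.721, 0.002]
wrist_force: [0.6, 0.0, -2.9]
opening: 0.248
grasp_force: 59.8
```

```bash
python3 - <<'E'
from h import *
tool((.465,-.012,.15),93.7)
E
```

```text
tcp [ 0.6599 -0.0734  0.1463] heading y 2.3 z [ 0.01  -0.003 -1.   ]
shift [ 0.069  -0.1923 -0.0058]
rotvec [ 0.005   0.0102 -1.596 ]
```

jog_arm(
  steps={"rows": [[0.8,-0.8,-0.2,0,0,-3.6,0],[1.6,-2.4,-0.2,0,0,-7.2,0],[2.4,-4,-0.2,0,0,-10.8,0],[2.76,-6,-0.2,0,0,-14.4,0],[2.76,-7.6,-0.2,0,0,-18,0],[2.76,-7.6,-0.2,0,0,-21.6,0],[2.76,-7.6,-0.2,0,0,-25.2,0],[2.76,-7.6,-0.2,0,0,-28.8,0],[2.76,-7.6,-0.2,0,0,-32,0],[2.76,-7.6,-0.2,0,0,-32,0]]},
)

```text
time_s: 27.6
eef_pos: [0.4629, -0.0108, 0.1442]
eef_rot: [-0.001, -0.033, 0.999, 0.0]
wrist_force: [-0.9, 0.9, -2.5]
opening: 0.256
grasp_force: 59.9
```

jog_arm(
  steps={"rows": [[0,0,2.4,0,0,0,0],[0,0,4,0,0,0,0],[0,0,4.8,0,0,0,0],[0,0,5.12,0,0,0,0],[0,0,5.12,0,0,0,0]]},
)

```text
time_s: 28.22
eef_pos: [0.4618, -0.0101, 0.0186]
eef_rot: [-0.003, -0.033, 0.999, 0.001]
wrist_force: [-16.1, 6.1, 29.0]
opening: 0.251
grasp_force: 66.3
```

Contact with the tray floor. I release and retreat to the left, clear of the top view.

Scaled: -0.2 m is -8, 0.2 m is 8.

jog_arm(
  steps={"rows": [[0,0,0,0,0,0,0.45],[0,0,0,0,0,0,0.45],[0,0,-2.4,0,0,0,0.5],[0,0,-4.8,0,0,0,0.5],[0,0,-6,0,0,0,0.5],[2.4,2.4,-8,0,0,0,0.5],[2.4,4.8,-8,0,0,0,0.5],[2.4,7.2,-8,0,0,0,0.5],[2.4,8,-8,0,0,0,0.5],[2.4,8,-8,0,0,0,0.5]]},
)

```text
time_s: 29.48
eef_pos: [0.3899, 0.1866, 0.2176]
eef_rot: [0.0, -0.036, 0.999, 0.0]
wrist_force: [0.4, 0.3, 0.2]
opening: 0.499
grasp_force: 0.0
```

```bash
python3 look.py .024 w12; python3 look.py .024 s12 scene; python3 look.py .024 t12 top; python3 - <<'E'
import cv2,numpy as np
a=cv2.imread('pics/s12.png');b=cv2.imread('pics/t12.png')
cv2.imwrite('pics/f.png',np.hstack([cv2.resize(a[160:360,130:430],(400,267)),cv2.resize(b[140:340,195:495],(400,267))]))
E
```

```text
tcp [0.3899 0.1866 0.2176] heading y 94.1 z [ 0.001  0.001 -1.   ]
shift [-0.2519 -0.2053  0.1936]
silver (187, 226, 33, 82) [0.4625 0.0699 0.0892 0.0275] 1.9
silver (146, 327, 82, 28) [0.5482 0.0479 0.0869 0.033 ] 87.8
tcp [0.3901 0.1852 0.2173] heading y 94.0 z [ 0. -0. -1.]
shift [-0.2521 -0.2034  0.1934]
silver (322, 201, 18, 26) [0.466  0.0669 0.0872 0.0218] 2.1
brass (102, 268, 11, 33) [ 0.4988 -0.5188  0.0935  0.0181] 1.9
tcp [0.3904 0.1844 0.2172] heading y 93.9 z [-0. -0. -1.]
shift [-0.2523 -0.2021  0.1932]
silver (410, 369, 23, 43) [ 0.2295 -0.2685  0.1062  0.0231] 17.8
silver (613, 261, 27, 26) [ 0.5105 -0.7974  0.0796  0.0303] -61.6
brass (513, 262, 11, 39) [ 0.4928 -0.5163  0.0948  0.0194] 2.4
```

View pics/f.png

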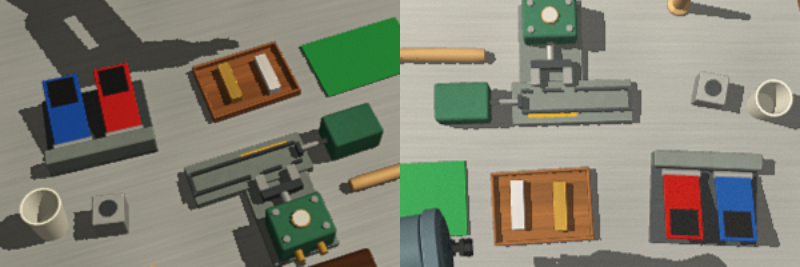

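Both bars lie flat in the tray, at (517,205) and (560,205) in the right half. Both pedals are up, the press is empty and the other tools are untouched.

```bash
python3 -c "
from bench import ctrl
print(ctrl.hand_in())"
```

```text
the job is handed in; nothing more can be done
None
```

Today's two bars, silver then brass, were each stamped and ejected with both pedals pushed to their stops; they now lie flat in the tray with both pedals up, and the job was handed in at about 30 s (no verdict was returned).

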